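Wedge up a two-board joint on the glue-up panel

ROBOT

A 6-joint arm with a two-finger parallel gripper is mounted at the origin on the work surface. World frame = base frame: x ahead of the robot, y to its left, z up, the work surface at z = 0. Lengths are in m, angles in degrees, forces in N, time in s.
With the tool pointing down it reaches from about 0.375 to 0.9 m from the base axis. Payload 3.1 kg.
Tool frame: the origin (TCP) lies at the very end of the fingers, on their centre line; the grasp point (between the pads) lies 19 mm behind it; z points along the fingers, y is the line along which they close (so a half turn about z gives the same grasp; the last joint's range is limited). The gripper opens to 87 mm and grips with 3 to 60 N. Pads are 19 mm wide; open, the fingers measure 117 mm over their backs; the gripper's body (75 mm by 190 mm) begins 51 mm behind the grasp point.
Start: joints at [-80.472, 30.224, 82.088, -0, 67.689, -10.227], TCP at [0.211, -0.588, 0.223] pointing down, gripper open.
Joint ranges: [-176.69, 176.69], [-43.24, 126.21], [12.49, 139.97], [-82, 262], [0, 151.66], [-163.58, 163.58]. Speed limits (degrees/s): [159.86, 159.86, 180, 180, 180, 180].

INTERFACE

Orientations are given as a 3x3 rotation matrix whose columns are the frame's x, y, z axes.
In Python, from rig import bot gives the robot as it stands.
- The arm moves only by the tool move_arm, never from a script. Its argument "increments" is a list of rows, each an object with "xyz": the shift along the tool's x, y, z in mm, a list of three; "roll": the turn about the tool's z in rad; "grip": the opening in per cent of the stroke, from 0 (shut) to 100 (fully open). A call has 1 to 5 rows; each row shifts and turns the commanded pose from where the row before left it, along the tool's axes as they then stand; what a row does not reach is not made up. A row lasts 1/12 s, in which the tool goes at most 41.7 mm and 7.16 degrees, less where a joint would pass 70% of its speed; a pose out of reach is approached as far as the arm can. A call is refused whole if a number of a shift passes 41.7 or a number of a turn 0.125, either way. A call with a gripper value outside its range is refused whole. The fingers move at their own pace and stop on an object; the grip force is fixed at half the most. Time passes only in rows, so rows that do not move let the fingers close. It gives the time, the measured TCP pose, the force, the opening and the grip force at its end, in the units of the state.
- bot.read_state(): the state, without advancing time (a new reading comes with each control period).
- bot.capture(name): name is "side" or "top" or "wrist"; returns (picture, depth): 420x560x3 uint8, red, green, blue; 420x560 float32, m along the optical axis (not along the pixel's ray), 0 where there is no reading.
- bot.camera_model(name): a dict with "intrinsics" (3x3 intrinsics, pixels), "rvec" (rotation vector, rad) and "tvec" (3), from world to camera coordinates, as OpenCV has them; the wrist camera has in their place "tool_from_camera" (4x4, takes a point from camera to tool coordinates, whose origin is the TCP and whose axes are the flange's). Camera axes: x right, y down, z forward; pixel columns grow to the right and rows downward; lengths in m; the calibration is good to about 2 mm. A picture is of the moment at which its call begins: read the wrist's pose just before it. camera_model takes no time and is no camera call.
- bot.hand_in(): hands the job in; it is judged then, once.
Trained networks look in the newest picture that a camera, given by its name, has taken for a name from the list of things; names that differ only in an ending like _2 or _b are one class to them, and where a whole thing is asked for, a point or a joint stands for the part that bears it (a point fixed in the world has none). Each returns a list of dicts, best first, with "conf" (0 to 1); they miss things now and then, are a little off and sometimes report something else, mostly with a low value. They report only what shows in the picture. A call takes as long as a camera call. They do not tell look-alikes from the thing itself.
- bot.spot_in(label, camera): "at" ([x, y, z] in m, in the coordinates of the camera as it stood for that picture, good to about 4 mm: the middle of the surface that is visible of it).
- bot.trace(label, camera): "mask" (420x560 bool, what is visible of it).
The state is a dict: "time_s": time; "joint_positions": joint angles; "qvel": joint speeds; "tau": joint torques, N m; "position": TCP position; "tcp_rot": TCP orientation; "force": force on the tool from outside, world axes, zero at the start; "moment": the same for the moment, N m; "opening": opening from 0.0 (shut) to 1.0 (fully open); "grasp_force": force on a finger pad.
Only numpy, scipy, OpenCV 4.12 (cv2) and the standard library are available. Lean on these libraries where they do the work, as an engineer would, in place of code of your own. Each camera call takes 0.05 s, during which the arm holds its last target. There are 200 camera calls.

TASK

Set up the dry run of an edge joint on the white glue-up panel: lay the loose brown board flat, edge to edge with the one already there, both ends home against the end fence. Then, of the three wedges, pick the one that jams with at least half of its length inside the slot beside the slanted batten, and drive it in, thin end first and straight side to the board, until it holds both boards squeezed tightly together. Leave the other two wedges lying flat on the bench, and do not disturb the other tools.

Things in the scene. Friction and masses are not known exactly. Their poses are not given: they have to be found in the camera images.
- jig: Glue-up panel, fixed: white base 245 x 370 x 16 mm, pale battens 12 mm high on it. Origin on its underside; z up, y along the boards towards the end fence, x across towards the straight batten. In mm: base x -110..135, y -170..200, top z 16; straight batten's face x = 100, y -25..200; end fence's face y = 155, x -90..100.
- loose_home (a point): Point on the jig: where the centre of the loose board finally lies (jig x 22, y 65, z 27 mm; axes as the jig). That board then covers jig x -4..48, the first board x 48..100, both y -25..155.
- slot_mouth (a point): Point on the base, jig x -4, y -25 mm, axes as the jig: the corner of the joined boards where the wedge slot begins. The slot runs from here along y to the fence. Its other side is a slanting pale batten 12 mm high, 34 wide, nearer the boards by 1 mm for each 8 mm of y, screwed on by eye: at the mouth the slot is 37 to 56 mm wide, not reported; find it by touch or sight.
- board_fixed_center (a point): Centre of the brown board, 180 (along its y) x 52 (x) x 22 mm, about 0.14 kg, that already lies loose on the panel against the straight batten and the end fence.
- board_loose_center (a point): Centre of the second brown board, same size, 180 (along its y) x 52 (x) x 22 mm, 0.11 to 0.18 kg, flat on the bench; its ends are alike. In its final place there is no room for fingers at its sides: set it down gripped near the end that sticks out at the mouth, then push it home.
- wedge_red_center (a point): Centre (mid-length, -width, -height) of the wooden wedge with the red thick end, flat on the bench: 180 mm along its y, thin end +y, thick end -y, 22 high. Width along x: 24 mm thin end, 35.2 mid-length, 46.5 thick end (1 in 8, as the slot). Side +x is straight, parallel to y, 17.6 mm from the centre; side -x slants, for the slanted batten. 0.10 to 0.14 kg. Jams by friction when driven with firm pushes of 15 to 20 N.
- wedge_yellow_center (a point): Centre (mid-length, -width, -height) of the wooden wedge with the yellow thick end, flat on the bench: 180 mm along its y, thin end +y, thick end -y, 22 high. Width along x: 31 mm thin end, 42.2 mid-length, 53.5 thick end (1 in 8, as the slot). Side +x is straight, parallel to y, 21.1 mm from the centre; side -x slants, for the slanted batten. 0.10 to 0.14 kg. Jams by friction when driven with firm pushes of 15 to 20 N.
- wedge_blue_center (a point): Centre (mid-length, -width, -height) of the wooden wedge with the blue thick end, flat on the bench: 180 mm along its y, thin end +y, thick end -y, 22 high. Width along x: 38 mm thin end, 49.2 mid-length, 60.5 thick end (1 in 8, as the slot). Side +x is straight, parallel to y, 24.6 mm from the centre; side -x slants, for the slanted batten. 0.10 to 0.14 kg. Jams by friction when driven with firm pushes of 15 to 20 N.
- square_center (a point): Centre of the 115 x 18 x 18 mm dark wooden stock of a try square lying flat; its 160 mm steel blade sticks out along +x. Bystander.
- sanding_block: Cork sanding block 65 x 110 x 26 mm, origin under its centre. Bystander.
- tape_measure: Yellow and black tape measure 72 x 40 x 62 mm, origin under its centre. Bystander.
- glue_bottle: Upright white and green glue bottle, 68 mm across, 190 mm tall, origin under its centre. Bystander.
- mallet: Wooden mallet lying on its side; head 75 x 130 x 62 mm centred 130 mm along its +x, handle to -160 mm. Bystander.
- mug: Blue mug, 82 mm across, 95 mm tall, origin under its centre. Bystander.
- block_plane: Small green hand plane 160 x 48 mm, 60 mm tall, origin under its centre. Bystander.
Not all that is in view belongs to the job. Leave any green or pink look-alike of the part that bears board_loose_center alone.

How it is judged:
By the outcome, as a careful person would: the job done as asked, in the order asked, and still so for the second after the job is handed in, with the robot touching nothing.
It also fails if it takes over 72 s, if anything falls off the work surface, if the arm or the gripper's body presses on something with over 40 N, if the wrist force passes 120 N, or if a joint passes its speed limit or range.

## Working session

There is one attempt and no reset: what is moved stays moved. The work goes in short steps, Python scripts to look and compute and a tool call to move; the robot and the scene stay as the last step left them, time stands still between calls to the robot, and variables do not carry over. Pictures are saved under pics/ and viewed, at most 13 in all, crops included, and the job is handed in when it is done.

Besides the shell and the picture viewer there is one more tool, called after "Emit:" as name(argument=value, ...), one argument or row to a line, values as JSON. move_arm: Moves the arm, as the interface text tells. Its arguments: {"type":"object","properties":{"increments":{"type":"array"}},"required":["increments"]}

```bash
ls; mkdir -p pics; python3 - <<'E'
from rig import bot
import cv2
s=bot.read_state(); print(s['time_s'],s['position'],s['tcp_rot'],s['opening'],s['force'])
for n in ['top','side']:
    p,d=bot.capture(n); cv2.imwrite(f'pics/{n}0.png',p[:,:,::-1]); 
    m=bot.camera_model(n); print(n,m)
print(bot.camera_model('wrist'))
E
```

```text
pics
0.0 [ 0.21114074 -0.58747949  0.221576  ] [[ 9.41160212e-01  3.37960547e-01 -3.53008634e-04]
 [ 3.37960514e-01 -9.41157912e-01  2.11539867e-03]
 [ 3.82684423e-04 -2.11023204e-03 -9.99997700e-01]] 0.9984734137471146 [ 0.53517167 -0.35571337 -0.49562436]
top {'intrinsics': array([[485.68109011,   0.        , 277.78991893],
       [  0.        , 485.68109011, 201.09006241],
       [  0.        ,   0.        ,   1.        ]]), 'rvec': array([ 2.16598268, -2.21172445,  0.0957708 ]), 'tvec': array([-0.1587767 ,  0.5570354 ,  1.42000949])}
side {'intrinsics': array([[464.91304304,   0.        , 277.30387836],
       [  0.        , 464.91304304, 209.51817889],
       [  0.        ,   0.        ,   1.        ]]), 'rvec': array([ 0.08079909, -2.71154724,  1.48565774]), 'tvec': array([0.53739307, 0.15490922, 1.10446814])}
{'intrinsics': array([[294.86888536,   0.        , 280.02649002],
       [  0.        , 294.86888536, 210.53639036],
       [  0.        ,   0.        ,   1.        ]]), 'tool_from_camera': array([[-9.74180148e-05, -9.54974192e-01, -2.96688865e-01,
         8.18952455e-02],
       [ 9.99999990e-01, -6.36804924e-05, -1.23377691e-04,
         2.16870183e-04],
       [ 9.89292178e-05, -2.96688874e-01,  9.54974189e-01,
        -1.63427522e-01],
       [ 0.00000000e+00,  0.00000000e+00,  0.00000000e+00,
         1.00000000e+00]])}
```

View pics/top0.png

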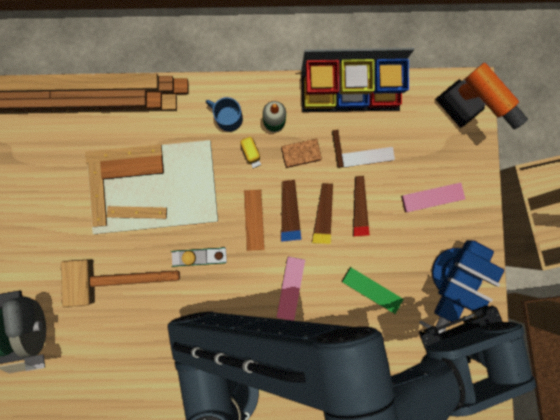

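View pics/side0.png

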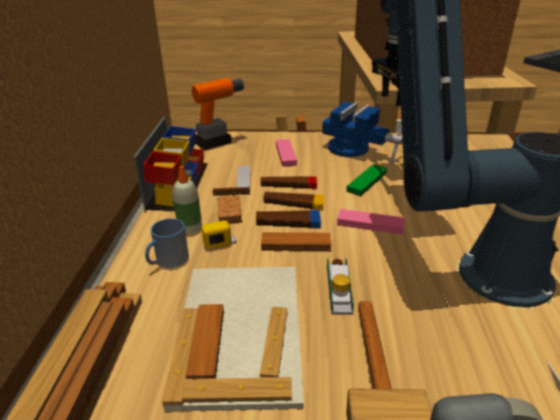

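The top view shows the jig at (150,185) with the fence on its left. The loose board is at (254,220), and the blue, yellow and red wedges are at (290,210), (324,212) and (361,205) with thin ends up. The side view agrees.

```bash
cat > h.py <<'E'
from rig import bot
import cv2, numpy as np
def cam(n,s=None):
    m=bot.camera_model(n); K=m['intrinsics']
    if n=='wrist':
        s=s or bot.read_state(); T=np.eye(4); T[:3,:3]=s['tcp_rot']; T[:3,3]=s['position']
        T=T@m['tool_from_camera']; return K,T[:3,:3],T[:3,3]
    R=cv2.Rodrigues(m['rvec'])[0]; return K,R.T,-R.T@m['tvec']
def plane(px,z,c):
    K,R,t=c; px=np.atleast_2d(px).astype(float)
    r=np.c_[px,np.ones(len(px))]@np.linalg.inv(K).T@R.T
    return t+r*((z-t[2])/r[:,2])[:,None]
def proj(P,c):
    K,R,t=c; q=(np.atleast_2d(P)-t)@R@K.T; return q[:,:2]/q[:,2:]
def rect(mask,z,c):
    "min-area rect in world xy of the mask, border points at height z"
    k=max(cv2.findContours(mask.astype(np.uint8),0,cv2.CHAIN_APPROX_NONE)[0],key=cv2.contourArea)[:,0]
    w=plane(k,z,c)[:,:2]; (cx,cy),(a,b),th=cv2.minAreaRect((w*1000).astype(np.float32))
    if a<b: a,b,th=b,a,th+90
    return np.round([cx,cy,a,b,(th+90)%180-90],1),w
def q(a): return [round(float(v),2) for v in a]
def st():
    s=bot.read_state(); R=s['tcp_rot']
    return f"t{s['time_s']:.2f} p{q(s['position']*1000)} yaw {np.degrees(np.arctan2(R[1,0],R[0,0])):.2f} F{q(s['force'])} op{s['opening']:.3f} g{s['grasp_force']:.1f} J{q(s['joint_positions'])}"
E
python3 - <<'E'
from h import *
c=cam('top'); bot.capture('top')
for l,z in [('board_loose_center',.022),('board_fixed_center',.038),('wedge_red_center',.022),('wedge_yellow_center',.022),('wedge_blue_center',.022),('jig',.016)]:
    for r in bot.trace(l,'top')[:3]:
        print(l,round(r['conf'],2),rect(r['mask'],z,c)[0])
print(bot.camera_model('top')['tvec'],c[2]); print(st())
E
```

```text
board_loose_center 0.74 [499.3 -98.4 179.8  54.9   1.9]
board_loose_center 0.68 [ 556.  -631.4  186.7   54.6  -78.9]
board_loose_center 0.64 [ 296.2 -201.2  179.7   52.4  -12.3]
board_fixed_center 0.71 [659.8 256.8 185.9  57.6 -85.6]
board_fixed_center 0.35 [604.5 201.5 370.3 247.4 -85.2]
wedge_red_center 0.94 [ 532.7 -415.7  176.    44.5   -1.9]
wedge_yellow_center 0.79 [ 515.2 -303.2  180.4   53.3   -5.4]
wedge_yellow_center 0.33 [605.3 205.1 373.9 246.9 -85.3]
wedge_blue_center 0.82 [ 526.7 -207.4  178.2   56.2   -1.3]
jig 0.78 [604.9 206.4 375.9 252.6 -84.7]
[-0.1587767   0.5570354   1.42000949] [ 0.44552367 -0.151527    1.45961422]
t0.45 p[211.26, -588.11, 222.44] yaw 19.76 F[-0.19, -0.98, 0.03] op0.997 g0.0 J[-80.47, 30.23, 82.1, 0.0, 67.69, -10.23]
```

Emit:
move_arm(
  increments=[
    {"xyz": [0,0,-10],"roll": 0.086,"grip": 100},
    {"xyz": [0,0,-10],"roll": 0.086,"grip": 100},
    {"xyz": [0,0,-10],"roll": 0.086,"grip": 100},
    {"xyz": [21.5,-33,0],"roll": 0,"grip": 100},
    {"xyz": [21.5,-33,0],"roll": 0,"grip": 100},
  ],
)

```text
time_s: 0.87
position: [0.248, -0.5202, 0.2532]
tcp_rot: [[0.997, 0.083, 0.001], [0.083, -0.997, -0.003], [0.001, 0.003, -1.0]]
force: [1.4, 0.1, -0.3]
opening: 0.997
grasp_force: 0.0
```

Emit:
move_arm(
  increments=[
    {"xyz": [21.5,-33,0],"roll": 0,"grip": 100},
    {"xyz": [21.5,-33,0],"roll": 0,"grip": 100},
    {"xyz": [21.5,-33,0],"roll": 0,"grip": 100},
    {"xyz": [21.5,-33,0],"roll": 0,"grip": 100},
    {"xyz": [21.5,-33,0],"roll": 0,"grip": 100},
  ],
)

```text
time_s: 1.28
position: [0.3417, -0.3433, 0.2528]
tcp_rot: [[0.996, 0.086, 0.0], [0.086, -0.996, -0.0], [0.0, 0.0, -1.0]]
force: [1.3, 0.6, -0.5]
opening: 0.996
grasp_force: 0.0
```

Emit:
move_arm(
  increments=[
    {"xyz": [21.5,-33,0],"roll": 0,"grip": 100},
    {"xyz": [21.5,-33,0],"roll": 0,"grip": 100},
    {"xyz": [21.5,-33,0],"roll": 0,"grip": 100},
    {"xyz": [21.5,-33,0],"roll": 0,"grip": 100},
    {"xyz": [21.5,-33,0],"roll": 0,"grip": 100},
  ],
)

```text
time_s: 1.7
position: [0.4346, -0.1696, 0.2529]
tcp_rot: [[0.996, 0.086, 0.001], [0.086, -0.996, -0.0], [0.001, 0.001, -1.0]]
force: [1.0, -2.0, -0.0]
opening: 0.998
grasp_force: 0.0
```

Emit:
move_arm(
  increments=[
    {"xyz": [21.5,-33,0],"roll": 0,"grip": 100},
    {"xyz": [21.5,-33,0],"roll": 0,"grip": 100},
    {"xyz": [21.5,-33,0],"roll": 0,"grip": 100},
    {"xyz": [21.5,-33,0],"roll": 0,"grip": 100},
    {"xyz": [21.5,-33,0],"roll": 0,"grip": 100},
  ],
)

```text
time_s: 2.12
position: [0.5274, 0.0044, 0.2529]
tcp_rot: [[0.996, 0.087, 0.001], [0.087, -0.996, -0.0], [0.001, 0.0, -1.0]]
force: [1.0, -1.4, -0.4]
opening: 1.001
grasp_force: 0.0
```

Emit:
move_arm(
  increments=[
    {"xyz": [21.5,-33,0],"roll": 0,"grip": 100},
    {"xyz": [21.5,-33,0],"roll": 0,"grip": 100},
    {"xyz": [21.5,-33,0],"roll": 0,"grip": 100},
    {"xyz": [21.5,-33,0],"roll": 0,"grip": 100},
    {"xyz": [21.5,-33,0],"roll": 0,"grip": 100},
  ],
)

```text
time_s: 2.53
position: [0.6201, 0.1781, 0.2526]
tcp_rot: [[0.996, 0.087, 0.0], [0.087, -0.996, -0.0], [0.0, 0.0, -1.0]]
force: [0.4, -1.1, 0.5]
opening: 0.999
grasp_force: 0.0
```

```bash
python3 - <<'E'
from h import *
import pickle
print(st()); s=bot.read_state(); p,d=bot.capture('wrist'); cv2.imwrite('pics/w1.png',p[:,:,::-1]); pickle.dump((s,p,d),open('w1.pkl','wb'))
c=cam('wrist',s)
for l,z in [('board_fixed_center',.038),('jig',.016)]:
    for r in bot.trace(l,'wrist')[:2]: print(l,round(r['conf'],2),rect(r['mask'],z,c)[0])
E
```

```text
t2.53 p[620.13, 178.1, 252.64] yaw 4.99 F[0.44, -1.1, 0.52] op0.999 g0.0 J[6.12, 30.11, 77.07, -0.01, 72.81, 91.13]
board_fixed_center 0.91 [662.5 258.6 181.8  52.5 -85.4]
board_fixed_center 0.55 [354.8 242.2 192.8  36.4 -85. ]
jig 0.97 [604.7 206.4 379.2 247.8 -85.4]
```

View pics/w1.png

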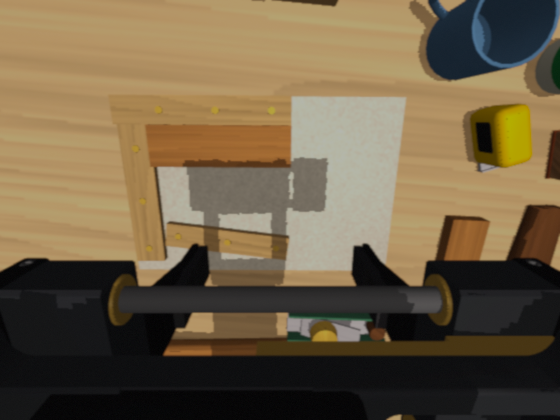

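The wrist view shows the fixed board tight in the corner at (148–291, 125–166). The slanted batten's face runs from (168,223) to (288,237). I'll rectify the image and measure it.

```bash
cat > rec.py <<'E'
from h import *
def rectify(p,c,o,th,z,x0,x1,y0,y1,k=3):
    "image with columns=jig y (right=+y), rows=jig x (down=+x), k px/mm; o in m, th deg"
    X,Y=np.meshgrid(np.arange(x0,x1,1/k),np.arange(y0,y1,1/k),indexing='ij'); t=np.radians(th)
    W=np.stack([o[0]+(X*np.cos(t)-Y*np.sin(t))/1e3,o[1]+(X*np.sin(t)+Y*np.cos(t))/1e3,np.full(X.shape,z)],-1)
    m=proj(W.reshape(-1,3),c).astype(np.float32).reshape(*X.shape,2)
    return cv2.remap(p,m[...,0],m[...,1],cv2.INTER_CUBIC)
E
python3 - <<'E'
from rec import *
import pickle
s,p,d=pickle.load(open('w1.pkl','rb')); c=cam('wrist',s)
th=4.6; t=np.radians(th); R=np.array([[np.cos(t),-np.sin(t)],[np.sin(t),np.cos(t)]])
ob=np.array([604.7,206.4])-R@[12.5,15]; of=np.array([662.5,258.6])-R@[74,65]; print('origin base',ob,'board',of)
o=of/1e3
for nm,z in (('38',.038),('28',.028),('16',.016)):
    im=rectify(p,c,o,th,z,-125,145,-180,210,2); cv2.imwrite(f'pics/r{nm}.png',im[:,:,::-1])
a=[cv2.imread(f'pics/r{n}.png') for n in('28','38')]
# panel: z28 for slot zone x -75..0, z38 for x 0..145 
cv2.imwrite('pics/rec.png',np.vstack([a[0][100:250],a[1][250:]]))
g=lambda im: cv2.GaussianBlur(im[:,:,::-1],(5,5),0).astype(float)
for y in range(-20,150,20):
    col=lambda im: im[:,int((y-6+180)*2):int((y+6+180)*2)].mean(1)
    A=col(g(a[0])); B=col(g(a[1]))
    gA=np.abs(np.gradient(A,axis=0)).sum(1); gB=np.abs(np.gradient(B,axis=0)).sum(1)
    f=lambda gr,lo,hi:[(round((i/2-125),1),int(gr[i])) for i in range(int((lo+125)*2),int((hi+125)*2)) if gr[i]==gr[i-4:i+5].max() and gr[i]>6]
    print(y,'batten',f(gA,-75,-20),'board',f(gB,30,145))
E
```

```text
origin base [593.44324788 190.44583027] board [593.95129308 187.8746525 ]
-20 batten [(-53.5, 15), (-49.0, 29), (-29.5, 7)] board [(33.5, 8), (48.0, 21), (53.0, 10), (57.0, 9), (100.5, 16), (127.5, 6)]
0 batten [(-51.0, 19), (-46.5, 35)] board [(48.0, 24), (55.5, 15), (100.5, 21), (114.5, 7), (121.0, 6), (127.5, 6)]
20 batten [(-48.5, 29), (-44.0, 45)] board [(48.0, 25), (56.5, 23), (100.0, 18), (106.0, 6), (129.0, 6)]
40 batten [(-61.5, 6), (-46.0, 30), (-42.0, 48)] board [(48.0, 25), (56.0, 24), (100.5, 23), (118.0, 7), (134.0, 6)]
60 batten [(-43.5, 30), (-39.5, 50)] board [(48.0, 21), (56.0, 17), (100.0, 19), (119.5, 8), (134.5, 9)]
80 batten [(-41.0, 12), (-36.5, 22)] board [(48.5, 24), (57.0, 23), (100.5, 14), (134.5, 6)]
100 batten [(-66.0, 31), (-38.5, 27), (-34.0, 45)] board [(48.0, 24), (56.5, 21), (100.5, 14)]
120 batten [(-70.0, 8), (-36.0, 29), (-32.0, 49)] board [(48.0, 37), (100.0, 16)]
140 batten [(-68.0, 18), (-33.5, 27), (-30.0, 45)] board [(48.5, 41), (100.5, 17), (114.0, 6), (134.0, 9)]
```

View pics/rec.png

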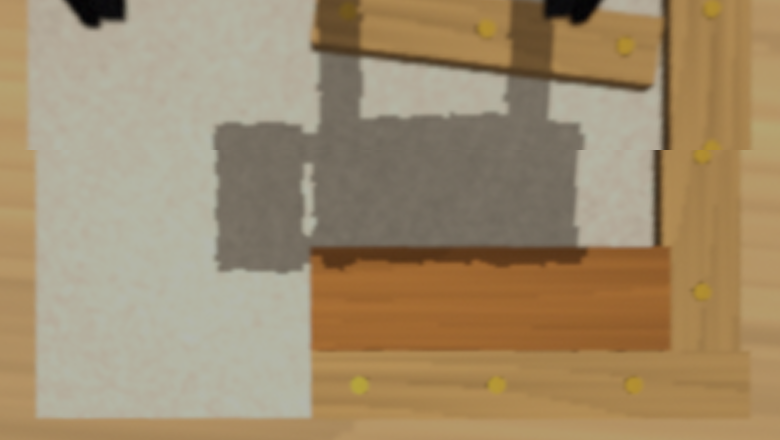

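W measures about 50 mm at the mouth. Yellow would jam at about 150 mm in, blue at about 97 mm (marginal), and red would bottom out, so yellow it is. Next I'll go above the loose board.

Emit:
move_arm(
  increments=[
    {"xyz": [-22.6,28.8,0],"roll": 0,"grip": 100},
    {"xyz": [-22.6,28.8,0],"roll": 0,"grip": 100},
    {"xyz": [-22.6,28.8,0],"roll": 0,"grip": 100},
    {"xyz": [-22.6,28.8,0],"roll": 0,"grip": 100},
    {"xyz": [-22.6,28.8,0],"roll": 0,"grip": 100},
  ],
)

```text
time_s: 3.1
position: [0.5172, 0.0207, 0.2526]
tcp_rot: [[0.996, 0.086, -0.001], [0.086, -0.996, -0.001], [-0.001, 0.001, -1.0]]
force: [0.6, -1.1, 0.1]
opening: 1.002
grasp_force: 0.0
```

Emit:
move_arm(
  increments=[
    {"xyz": [-22.6,28.8,0],"roll": 0,"grip": 100},
    {"xyz": [-22.6,28.8,0],"roll": 0,"grip": 100},
    {"xyz": [-22.6,28.8,0],"roll": 0,"grip": 100},
    {"xyz": [-22.6,28.8,20],"roll": 0,"grip": 100},
    {"xyz": [0,0,30],"roll": 0.054,"grip": 100},
  ],
)

```text
time_s: 3.52
position: [0.4377, -0.1057, 0.2047]
tcp_rot: [[1.0, 0.026, 0.005], [0.026, -1.0, -0.006], [0.005, 0.006, -1.0]]
force: [-0.3, 0.3, -0.2]
opening: 1.005
grasp_force: 0.0
```

```bash
python3 - <<'E'
from h import *
import pickle
s=bot.read_state(); p,d=bot.capture('wrist'); cv2.imwrite('pics/w2.png',p[:,:,::-1]); c=cam('wrist',s)
print(st())
for l in ['board_loose_center','wedge_blue_center','wedge_yellow_center','wedge_red_center']:
    for r in bot.trace(l,'wrist')[:2]:
        print(l,round(r['conf'],2),rect(r['mask'],.022,c)[0], q(p[r['mask']].mean(0)))
pickle.dump((s,p,d),open('w2.pkl','wb'))
E
```

```text
t3.57 p[434.44, -101.81, 198.66] yaw 1.23 F[-1.44, 0.15, -2.39] op1.002 g0.0 J[-27.55, 18.84, 108.1, -0.07, 53.46, 61.26]
board_loose_center 0.97 [500.1 -99.6 181.3  52.1   1.9] [153.97, 101.72, 50.2]
board_loose_center 0.67 [ 347.8 -212.7   88.2   60.2  -12.4] [173.46, 108.4, 126.07]
wedge_blue_center 0.66 [ 525.5 -201.6  182.2   63.7    3.9] [96.87, 68.13, 49.71]
wedge_yellow_center 0.74 [ 516.1 -303.8  181.4   61.8   -6.9] [113.32, 73.45, 27.87]
wedge_red_center 0.75 [ 524.8 -388.9  176.9   60.7   17. ] [97.03, 42.26, 22.53]
```

Emit:
move_arm(
  increments=[
    {"xyz": [10,0,37],"roll": 0,"grip": 100},
    {"xyz": [10,0,37],"roll": 0,"grip": 100},
    {"xyz": [0,0,37],"roll": 0,"grip": 100},
    {"xyz": [0,0,37],"roll": 0,"grip": 100},
    {"xyz": [0,0,0],"roll": 0,"grip": 100},
  ],
)

```text
time_s: 4.18
position: [0.4568, -0.0967, 0.049]
tcp_rot: [[0.999, 0.036, -0.011], [0.036, -0.999, 0.005], [-0.011, -0.006, -1.0]]
force: [-0.9, 0.7, 0.2]
opening: 1.004
grasp_force: 0.0
```

Emit:
move_arm(
  increments=[
    {"xyz": [0,0,0],"roll": 0,"grip": 100},
  ],
)

```text
time_s: 4.27
position: [0.4592, -0.098, 0.0538]
tcp_rot: [[0.999, 0.035, -0.003], [0.035, -0.999, 0.002], [-0.003, -0.002, -1.0]]
force: [-0.2, -0.2, 0.8]
opening: 1.007
grasp_force: 0.0
```

```bash
python3 -c "
from h import *
print(st())"
```

```text
t4.27 p[459.25, -97.98, 53.8] yaw 2.02 F[-0.19, -0.21, 0.75] op1.007 g0.0 J[-25.72, 35.8, 111.81, 0.0, 32.61, 62.26]
```

Emit:
move_arm(
  increments=[
    {"xyz": [-4,3,20],"roll": 0,"grip": 100},
    {"xyz": [0,0,18],"roll": 0,"grip": 100},
    {"xyz": [0,0,12],"roll": 0,"grip": 100},
    {"xyz": [0,0,0],"roll": 0,"grip": 100},
    {"xyz": [0,0,0],"roll": 0,"grip": 40},
  ],
)

```text
time_s: 4.68
position: [0.4576, -0.1028, 0.0073]
tcp_rot: [[0.999, 0.034, 0.005], [0.034, -0.999, -0.002], [0.005, 0.003, -1.0]]
force: [0.8, -0.7, -0.3]
opening: 0.971
grasp_force: 0.0
```

Emit:
move_arm(
  increments=[
    {"xyz": [0,0,0],"roll": 0,"grip": 40},
    {"xyz": [0,0,0],"roll": 0,"grip": 40},
    {"xyz": [0,0,0],"roll": 0,"grip": 40},
    {"xyz": [0,0,0],"roll": 0,"grip": 40},
    {"xyz": [0,0,0],"roll": 0,"grip": 40},
  ],
)

```text
time_s: 5.1
position: [0.4557, -0.1023, 0.0051]
tcp_rot: [[0.999, 0.033, 0.001], [0.033, -0.999, -0.0], [0.001, 0.0, -1.0]]
force: [0.0, 1.7, 1.4]
opening: 0.628
grasp_force: 0.8
```

Emit:
move_arm(
  increments=[
    {"xyz": [0,0,0],"roll": 0,"grip": 65},
    {"xyz": [0,0,3],"roll": 0,"grip": 70},
    {"xyz": [0,0,0],"roll": 0,"grip": 30},
    {"xyz": [0,0,0],"roll": 0,"grip": 30},
    {"xyz": [0,0,0],"roll": 0,"grip": 30},
  ],
)

```text
time_s: 5.52
position: [0.4552, -0.1021, 0.0013]
tcp_rot: [[0.999, 0.033, -0.001], [0.033, -0.999, 0.0], [-0.001, -0.0, -1.0]]
force: [0.1, 0.2, 0.1]
opening: 0.595
grasp_force: 29.9
```

Emit:
move_arm(
  increments=[
    {"xyz": [0,0,0],"roll": 0,"grip": 30},
    {"xyz": [0,0,0],"roll": 0,"grip": 30},
    {"xyz": [0,0,0],"roll": 0,"grip": 30},
    {"xyz": [0,0,0],"roll": 0,"grip": 30},
  ],
)

```text
time_s: 5.85
position: [0.4555, -0.1022, 0.0015]
tcp_rot: [[0.999, 0.033, -0.0], [0.033, -0.999, 0.0], [-0.0, -0.0, -1.0]]
force: [0.5, -0.3, -1.0]
opening: 0.597
grasp_force: 29.9
```

Emit:
move_arm(
  increments=[
    {"xyz": [0,0,-25],"roll": 0,"grip": 30},
    {"xyz": [0,0,-38],"roll": 0,"grip": 30},
    {"xyz": [0,0,-38],"roll": 0,"grip": 30},
    {"xyz": [0,0,0],"roll": -0.1245,"grip": 30},
    {"xyz": [0,0,0],"roll": -0.1245,"grip": 30},
  ],
)

```text
time_s: 6.27
position: [0.4572, -0.103, 0.1051]
tcp_rot: [[0.959, 0.284, 0.006], [0.284, -0.959, -0.003], [0.005, 0.004, -1.0]]
force: [0.4, -0.3, -1.1]
opening: 0.594
grasp_force: 29.9
```

Emit:
move_arm(
  increments=[
    {"xyz": [0,0,0],"roll": -0.1245,"grip": 30},
    {"xyz": [0,0,0],"roll": -0.1245,"grip": 30},
    {"xyz": [0,0,0],"roll": -0.1245,"grip": 30},
    {"xyz": [0,0,0],"roll": -0.1245,"grip": 30},
    {"xyz": [0,0,0],"roll": -0.1245,"grip": 30},
  ],
)

```text
time_s: 6.68
position: [0.4553, -0.1021, 0.1026]
tcp_rot: [[0.613, 0.79, -0.0], [0.79, -0.613, 0.0], [-0.0, -0.0, -1.0]]
force: [-0.7, 0.4, -1.2]
opening: 0.593
grasp_force: 29.9
```

Emit:
move_arm(
  increments=[
    {"xyz": [0,0,0],"roll": -0.1245,"grip": 30},
    {"xyz": [0,0,0],"roll": -0.1245,"grip": 30},
    {"xyz": [0,0,0],"roll": -0.1245,"grip": 30},
    {"xyz": [0,0,0],"roll": -0.1245,"grip": 30},
    {"xyz": [0,0,0],"roll": -0.1245,"grip": 30},
  ],
)

```text
time_s: 7.1
position: [0.4553, -0.1021, 0.1026]
tcp_rot: [[0.038, 0.999, -0.0], [0.999, -0.038, -0.0], [-0.0, -0.0, -1.0]]
force: [-0.7, 0.2, -1.4]
opening: 0.594
grasp_force: 29.9
```

Emit:
move_arm(
  increments=[
    {"xyz": [0,0,0],"roll": -0.1245,"grip": 30},
    {"xyz": [29.1,22.5,0],"roll": 0,"grip": 30},
    {"xyz": [29.1,22.5,0],"roll": 0,"grip": 30},
    {"xyz": [29.1,22.5,0],"roll": 0,"grip": 30},
    {"xyz": [29.1,22.5,0],"roll": 0,"grip": 30},
  ],
)

```text
time_s: 7.52
position: [0.5363, 0.0222, 0.1026]
tcp_rot: [[-0.08, 0.997, -0.0], [0.997, 0.08, -0.0], [-0.0, -0.0, -1.0]]
force: [0.6, -0.6, -1.3]
opening: 0.596
grasp_force: 29.9
```

Emit:
move_arm(
  increments=[
    {"xyz": [29.1,22.5,0],"roll": 0,"grip": 30},
    {"xyz": [29.1,22.5,0],"roll": 0,"grip": 30},
    {"xyz": [0,0,0],"roll": 0,"grip": 30},
    {"xyz": [0,0,0],"roll": 0,"grip": 30},
    {"xyz": [0,0,0],"roll": 0,"grip": 30},
  ],
)

```text
time_s: 7.93
position: [0.5748, 0.0827, 0.1021]
tcp_rot: [[-0.081, 0.997, -0.002], [0.997, 0.081, -0.0], [-0.0, -0.002, -1.0]]
force: [-0.4, -0.4, -1.1]
opening: 0.597
grasp_force: 29.9
```

```bash
python3 - <<'E'
from h import *
s=bot.read_state(); p,d=bot.capture('wrist'); cv2.imwrite('pics/w3.png',p[:,:,::-1]); c=cam('wrist',s)
print(st())
for r in bot.trace('board_loose_center','wrist')[:2]: print(round(r['conf'],2),rect(r['mask'],.1225,c)[0],rect(r['mask'],.038,c)[0])
E
```

```text
t7.98 p[574.64, 82.06, 102.13] yaw 94.60 F[-0.16, -0.36, -1.32] op0.596 g29.9 J[-2.88, 36.16, 94.38, -0.03, 49.59, -7.46]
0.6 [569.8 144.  135.4  53.5 -84.4] [570.4 132.2 215.3  85.1 -84.4]
```

View pics/w3.png

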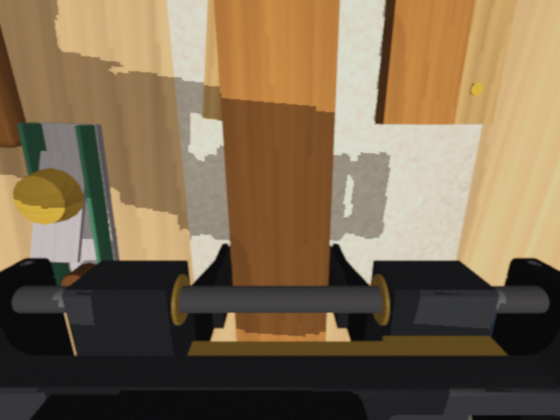

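The board is held straight, and the fixed board's corner shows at (378–475,124). I'll move over the place and look again before lowering.

Emit:
move_arm(
  increments=[
    {"xyz": [29.4,22.4,0],"roll": 0,"grip": 30},
    {"xyz": [29.4,22.4,0],"roll": 0,"grip": 30},
    {"xyz": [0,0,30],"roll": 0,"grip": 30},
    {"xyz": [0,0,24],"roll": 0,"grip": 30},
    {"xyz": [0,0,0],"roll": 0,"grip": 30},
  ],
)

```text
time_s: 8.45
position: [0.6116, 0.1436, 0.0441]
tcp_rot: [[-0.079, 0.997, -0.011], [0.997, 0.079, -0.001], [-0.0, -0.011, -1.0]]
force: [-1.0, -0.8, -2.0]
opening: 0.598
grasp_force: 29.9
```

Emit:
move_arm(
  increments=[
    {"xyz": [0,0,0],"roll": 0,"grip": 30},
  ],
)

```text
time_s: 8.53
position: [0.6139, 0.1436, 0.0472]
tcp_rot: [[-0.079, 0.997, -0.005], [0.997, 0.079, -0.0], [0.0, -0.005, -1.0]]
force: [-0.7, 0.8, -0.7]
opening: 0.591
grasp_force: 29.9
```

```bash
python3 - <<'E'
from rec import *
import pickle
s=bot.read_state(); p,d=bot.capture('wrist'); c=cam('wrist',s); print(st())
pickle.dump((s,p,d),open('w4.pkl','wb'))
zb=s['position'][2]-.0015+.022
a=rectify(p,c,(.59395,.18787),4.6,.038,-80,120,-100,100,2); b=rectify(p,c,(.59395,.18787),4.6,zb,-80,120,-100,100,2)
cv2.imwrite('pics/rec4.png',np.hstack([a,b])[:,:,::-1])
# depth of loose board's top along its axis: world z
K,R,t=c
for y in (-30,0,30,60):
    th=np.radians(4.6); P=np.array([593.95+17*np.cos(th)-y*np.sin(th),187.87+17*np.sin(th)+y*np.cos(th),zb*1e3])/1e3
    u,v=proj(P,c)[0]; 
    if 0<=u<560 and 0<=v<420:
        dd=d[int(v),int(u)]; print(y,q((t+R@(np.linalg.inv(K)@[u,v,1])*dd)*1e3))
E
```

```text
t8.58 p[615.45, 143.66, 48.68] yaw 94.51 F[0.21, -0.42, -0.82] op0.594 g29.9 J[3.02, 43.64, 88.02, -0.0, 48.42, -1.48]
-30 [613.23, 160.33, 69.9]
0 [610.87, 189.7, 69.58]
30 [608.49, 219.2, 69.4]
60 [606.1, 248.88, 68.68]
```

View pics/rec4.png

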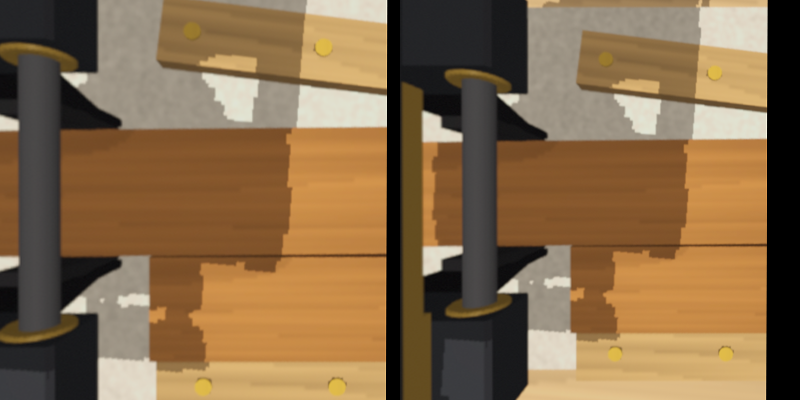

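The held board's far edge is at jig x 42.5, so the gap to the fixed board is about 5 mm and it's safe to lower.

Emit:
move_arm(
  increments=[
    {"xyz": [0,0,15],"roll": 0,"grip": 30},
    {"xyz": [0,0,10],"roll": 0,"grip": 30},
    {"xyz": [0,0,4],"roll": 0,"grip": 30},
    {"xyz": [0,0,0],"roll": 0,"grip": 30},
    {"xyz": [0,0,0],"roll": 0,"grip": 30},
  ],
)

```text
time_s: 9.0
position: [0.6162, 0.1446, 0.0201]
tcp_rot: [[-0.08, 0.997, 0.0], [0.997, 0.08, 0.0], [-0.0, 0.0, -1.0]]
force: [0.7, 0.0, -0.6]
opening: 0.592
grasp_force: 29.9
```

Emit:
move_arm(
  increments=[
    {"xyz": [0,0,2],"roll": 0,"grip": 30},
    {"xyz": [0,0,0],"roll": 0,"grip": 30},
  ],
)

```text
time_s: 9.17
position: [0.6163, 0.1449, 0.018]
tcp_rot: [[-0.08, 0.997, 0.001], [0.997, 0.08, 0.0], [-0.0, 0.001, -1.0]]
force: [0.1, -0.2, -1.2]
opening: 0.597
grasp_force: 29.9
```

Emit:
move_arm(
  increments=[
    {"xyz": [0,2,0.7],"roll": 0,"grip": 30},
    {"xyz": [0,1.5,0],"roll": 0,"grip": 30},
    {"xyz": [0,1,0],"roll": 0,"grip": 30},
    {"xyz": [0,0,0],"roll": 0,"grip": 30},
    {"xyz": [0,0,0],"roll": 0,"grip": 30},
  ],
)

```text
time_s: 9.58
position: [0.6199, 0.1453, 0.0173]
tcp_rot: [[-0.081, 0.997, -0.001], [0.997, 0.081, -0.0], [-0.0, -0.001, -1.0]]
force: [-3.3, -0.6, 4.0]
opening: 0.598
grasp_force: 30.0
```

Emit:
move_arm(
  increments=[
    {"xyz": [0,1,0],"roll": 0,"grip": 30},
    {"xyz": [0,0,0],"roll": 0,"grip": 30},
  ],
)

```text
time_s: 9.75
position: [0.6199, 0.1453, 0.0173]
tcp_rot: [[-0.081, 0.997, -0.003], [0.997, 0.081, -0.0], [-0.0, -0.003, -1.0]]
force: [-6.5, -1.3, 6.8]
opening: 0.593
grasp_force: 30.0
```

Emit:
move_arm(
  increments=[
    {"xyz": [0,-1,0],"roll": 0,"grip": 30},
    {"xyz": [0,0,0],"roll": 0,"grip": 100},
    {"xyz": [0,0,0],"roll": 0,"grip": 100},
    {"xyz": [0,0,0],"roll": 0,"grip": 100},
    {"xyz": [0,0,0],"roll": 0,"grip": 100},
  ],
)

```text
time_s: 10.17
position: [0.6213, 0.1453, 0.0168]
tcp_rot: [[-0.08, 0.997, 0.002], [0.997, 0.08, 0.0], [0.0, 0.002, -1.0]]
force: [-0.1, 0.7, 1.5]
opening: 0.814
grasp_force: 0.0
```

Emit:
move_arm(
  increments=[
    {"xyz": [0,0,0],"roll": 0,"grip": 100},
    {"xyz": [0,0,-25],"roll": 0,"grip": 100},
    {"xyz": [0,0,-20],"roll": 0,"grip": 100},
    {"xyz": [-36,0,0],"roll": 0,"grip": 0},
    {"xyz": [-36,0,0],"roll": 0,"grip": 0},
  ],
)

```text
time_s: 10.58
position: [0.6277, 0.0747, 0.0636]
tcp_rot: [[-0.085, 0.996, 0.004], [0.996, 0.085, -0.0], [-0.0, 0.004, -1.0]]
force: [0.1, 0.9, 0.2]
opening: 0.915
grasp_force: 0.0
```

Emit:
move_arm(
  increments=[
    {"xyz": [0,0,0],"roll": 0,"grip": 0},
    {"xyz": [0,0,0],"roll": 0,"grip": 0},
    {"xyz": [0,0,0],"roll": 0,"grip": 0},
    {"xyz": [0,0,0],"roll": 0,"grip": 0},
    {"xyz": [0,0,0],"roll": 0,"grip": 0},
  ],
)

```text
time_s: 11.0
position: [0.6259, 0.0747, 0.0616]
tcp_rot: [[-0.082, 0.997, -0.001], [0.997, 0.082, 0.0], [0.0, -0.001, -1.0]]
force: [-0.0, 0.1, 0.6]
opening: 0.557
grasp_force: 0.0
```

```bash
python3 - <<'E'
from rec import *
s=bot.read_state(); p,d=bot.capture('wrist'); c=cam('wrist',s); print(st())
a=rectify(p,c,(.59395,.18787),4.6,.038,-80,120,-120,150,2.5)
cv2.imwrite('pics/rec5.png',a[:,:,::-1])
P=s['position'][:2]*1e3-[593.95,187.87]; t=np.radians(4.6); print(q([P[0]*np.cos(t)+P[1]*np.sin(t),-P[0]*np.sin(t)+P[1]*np.cos(t)]))
E
```

```text
t11.05 p[625.92, 74.69, 61.66] yaw 94.70 F[-0.42, 0.52, 0.37] op0.508 g0.0 J[-3.34, 42.43, 88.04, 0.01, 49.55, -8.05]
[22.77, -115.37]
```

View pics/rec5.png

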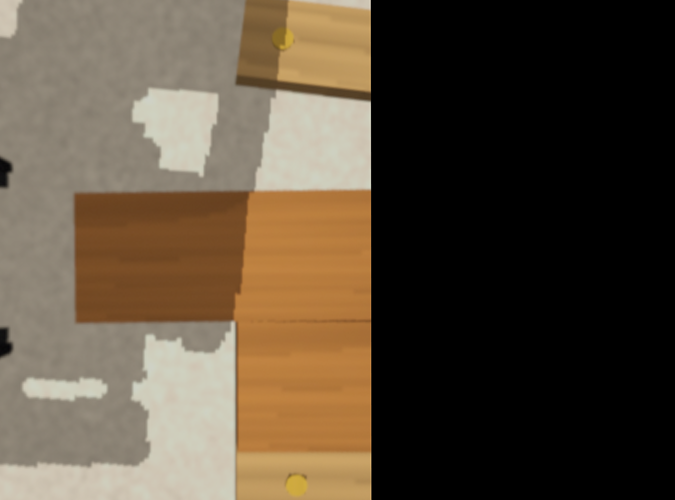

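The boards lie edge to edge and the loose board's end is at jig y −90. Next I'll close the fingers, lower, and push it home.

Emit:
move_arm(
  increments=[
    {"xyz": [0,0,0],"roll": 0,"grip": 0},
    {"xyz": [0,0,0],"roll": 0,"grip": 0},
    {"xyz": [0,0,0],"roll": 0,"grip": 0},
    {"xyz": [0,0,0],"roll": 0,"grip": 0},
    {"xyz": [0,0,0],"roll": 0,"grip": 0},
  ],
)

```text
time_s: 11.47
position: [0.6262, 0.0736, 0.0619]
tcp_rot: [[-0.081, 0.997, -0.0], [0.997, 0.081, 0.0], [0.0, -0.0, -1.0]]
force: [-0.5, 0.6, -0.3]
opening: 0.129
grasp_force: 0.0
```

Emit:
move_arm(
  increments=[
    {"xyz": [0,0,15],"roll": 0,"grip": 0},
    {"xyz": [0,0,15],"roll": 0,"grip": 0},
    {"xyz": [0,0,6],"roll": 0,"grip": 0},
    {"xyz": [0,0,0],"roll": 0,"grip": 0},
    {"xyz": [6,0,0],"roll": 0,"grip": 0},
  ],
)

```text
time_s: 11.88
position: [0.6259, 0.0787, 0.0257]
tcp_rot: [[-0.079, 0.997, -0.0], [0.997, 0.079, -0.0], [-0.0, -0.0, -1.0]]
force: [0.2, -0.0, 0.4]
opening: 0.002
grasp_force: 0.0
```

Emit:
move_arm(
  increments=[
    {"xyz": [8,0,0],"roll": 0,"grip": 0},
    {"xyz": [8,0,0],"roll": 0,"grip": 0},
    {"xyz": [8,0,0],"roll": 0,"grip": 0},
    {"xyz": [8,0,0],"roll": 0,"grip": 0},
    {"xyz": [8,0,0],"roll": 0,"grip": 0},
  ],
)

```text
time_s: 12.3
position: [0.6227, 0.12, 0.0266]
tcp_rot: [[-0.082, 0.997, 0.001], [0.997, 0.082, -0.001], [-0.001, 0.001, -1.0]]
force: [-0.4, -3.3, 2.9]
opening: 0.003
grasp_force: 1.4
```

Emit:
move_arm(
  increments=[
    {"xyz": [8,0,0],"roll": 0,"grip": 0},
    {"xyz": [8,0,0],"roll": 0,"grip": 0},
    {"xyz": [2,0,0],"roll": 0,"grip": 0},
    {"xyz": [0,0,0],"roll": 0,"grip": 0},
    {"xyz": [0,0,0],"roll": 0,"grip": 0},
  ],
)

```text
time_s: 12.72
position: [0.6209, 0.1379, 0.0256]
tcp_rot: [[-0.08, 0.997, -0.0], [0.997, 0.08, 0.001], [0.001, -0.0, -1.0]]
force: [1.2, -0.3, -1.1]
opening: 0.006
grasp_force: 0.0
```

```bash
python3 - <<'E'
from h import *
print(st()); s=bot.read_state()
P=s['position'][:2]*1e3-[593.95,187.87]; t=np.radians(4.6); print(q([P[0]*np.cos(t)+P[1]*np.sin(t),-P[0]*np.sin(t)+P[1]*np.cos(t)]))
E
```

```text
t12.72 p[620.9, 137.87, 25.65] yaw 94.62 F[1.18, -0.28, -1.08] op0.006 g0.0 J[2.45, 45.81, 87.83, 0.05, 46.37, -2.2]
[22.85, -52.0]
```

Still about 17 mm to go, so I'll keep pushing.

Emit:
move_arm(
  increments=[
    {"xyz": [5,0,0],"roll": 0,"grip": 0},
    {"xyz": [4,0,0],"roll": 0,"grip": 0},
    {"xyz": [3,0,0],"roll": 0,"grip": 0},
    {"xyz": [2,0,0],"roll": 0,"grip": 0},
    {"xyz": [1,0,0],"roll": 0,"grip": 0},
  ],
)

```text
time_s: 13.13
position: [0.6197, 0.1526, 0.0257]
tcp_rot: [[-0.081, 0.997, -0.0], [0.997, 0.081, 0.0], [0.0, -0.0, -1.0]]
force: [1.3, -0.3, -1.3]
opening: 0.007
grasp_force: 0.3
```

Emit:
move_arm(
  increments=[
    {"xyz": [1,0,0],"roll": 0,"grip": 0},
    {"xyz": [1,0,0],"roll": 0,"grip": 0},
    {"xyz": [1,0,0],"roll": 0,"grip": 0},
    {"xyz": [0,0,0],"roll": 0,"grip": 0},
    {"xyz": [0,0,0],"roll": 0,"grip": 0},
  ],
)

```text
time_s: 13.55
position: [0.6197, 0.1537, 0.0259]
tcp_rot: [[-0.081, 0.997, -0.0], [0.997, 0.081, -0.002], [-0.002, -0.0, -1.0]]
force: [-0.4, -4.3, -0.7]
opening: -0.001
grasp_force: 2.5
```

Emit:
move_arm(
  increments=[
    {"xyz": [1.5,0,0],"roll": 0,"grip": 0},
    {"xyz": [1.5,0,0],"roll": 0,"grip": 0},
    {"xyz": [0,0,0],"roll": 0,"grip": 0},
    {"xyz": [0,0,0],"roll": 0,"grip": 0},
  ],
)

```text
time_s: 13.88
position: [0.6197, 0.1538, 0.0259]
tcp_rot: [[-0.082, 0.997, -0.0], [0.997, 0.082, -0.006], [-0.006, -0.001, -1.0]]
force: [-0.2, -13.2, -0.4]
opening: 0.004
grasp_force: 6.5
```

```bash
python3 - <<'E'
from h import *
print(st()); s=bot.read_state()
P=s['position'][:2]*1e3-[593.95,187.87]; t=np.radians(4.6); print(q([P[0]*np.cos(t)+P[1]*np.sin(t),-P[0]*np.sin(t)+P[1]*np.cos(t)]))
E
```

```text
t13.88 p[619.74, 153.84, 25.88] yaw 94.72 F[-0.18, -13.2, -0.36] op0.004 g6.5 J[4.1, 45.95, 87.35, -0.49, 46.76, -0.28]
[22.98, -35.99]
```

Emit:
move_arm(
  increments=[
    {"xyz": [-15,0,0],"roll": 0,"grip": 0},
    {"xyz": [0,0,-38],"roll": 0,"grip": 100},
    {"xyz": [0,0,-38],"roll": 0,"grip": 100},
    {"xyz": [0,0,-38],"roll": 0,"grip": 100},
    {"xyz": [0,0,0],"roll": 0,"grip": 100},
  ],
)

```text
time_s: 14.3
position: [0.6262, 0.1436, 0.148]
tcp_rot: [[-0.08, 0.997, 0.016], [0.997, 0.08, 0.002], [0.001, 0.016, -1.0]]
force: [1.4, 0.0, 0.9]
opening: 0.224
grasp_force: 0.0
```

Emit:
move_arm(
  increments=[
    {"xyz": [0,0,0],"roll": 0,"grip": 100},
    {"xyz": [0,0,0],"roll": 0,"grip": 100},
  ],
)

```text
time_s: 14.47
position: [0.6202, 0.1432, 0.1399]
tcp_rot: [[-0.08, 0.997, -0.0], [0.997, 0.08, 0.001], [0.001, -0.0, -1.0]]
force: [-0.5, -0.3, -0.4]
opening: 0.373
grasp_force: 0.0
```

```bash
python3 - <<'E'
from rec import *
import pickle
s=bot.read_state(); p,d=bot.capture('wrist'); c=cam('wrist',s); print(st()); pickle.dump((s,p,d),open('w6.pkl','wb'))
o=(.59395,.18787)
A=rectify(p,c,o,4.6,.028,-70,10,-60,170,3); B=rectify(p,c,o,4.6,.038,-20,110,-60,170,3)
cv2.imwrite('pics/rec6.png',np.vstack([A,B])[:,:,::-1])
k=3
for y in range(-20,140,20):
    f=lambda im,x0,lo,hi:(lambda gr:[(round(i/k+x0,1),int(gr[i])) for i in range(int((lo-x0)*k),int((hi-x0)*k)) if gr[i]==gr[max(0,i-5):i+6].max() and gr[i]>5])(np.abs(np.gradient(cv2.GaussianBlur(im,(5,5),0)[:,int((y-6+60)*k):int((y+6+60)*k)].astype(float).mean(1),axis=0)).sum(1))
    print(y,'batten',f(A,-70,-65,-22),'board',f(B,-20,-15,108))
E
```

```text
t14.52 p[619.5, 143.2, 138.87] yaw 94.59 F[-1.76, -0.1, 0.29] op0.420 g0.0 J[2.95, 36.72, 84.62, 0.03, 58.79, -1.67]
-20 batten [(-50.7, 22)] board [(-3.7, 23), (69.0, 17), (84.7, 15), (100.3, 9), (106.0, 7)]
0 batten [(-51.0, 11), (-48.0, 25)] board [(-3.7, 23), (100.3, 8)]
20 batten [(-48.3, 29), (-45.7, 51), (-28.3, 8)] board [(-3.7, 23), (54.3, 19), (100.3, 13)]
40 batten [(-43.3, 28)] board [(-3.7, 27), (58.0, 21), (100.3, 12)]
60 batten [(-43.3, 29), (-41.0, 49)] board [(-3.7, 37), (100.3, 12)]
80 batten [(-38.3, 50)] board [(-3.7, 38), (100.3, 12)]
100 batten [(-38.3, 36), (-35.7, 52)] board [(-3.7, 38), (100.3, 13)]
120 batten [(-36.0, 35), (-33.3, 56)] board [(-3.7, 31), (100.3, 11)]
```

View pics/rec6.png

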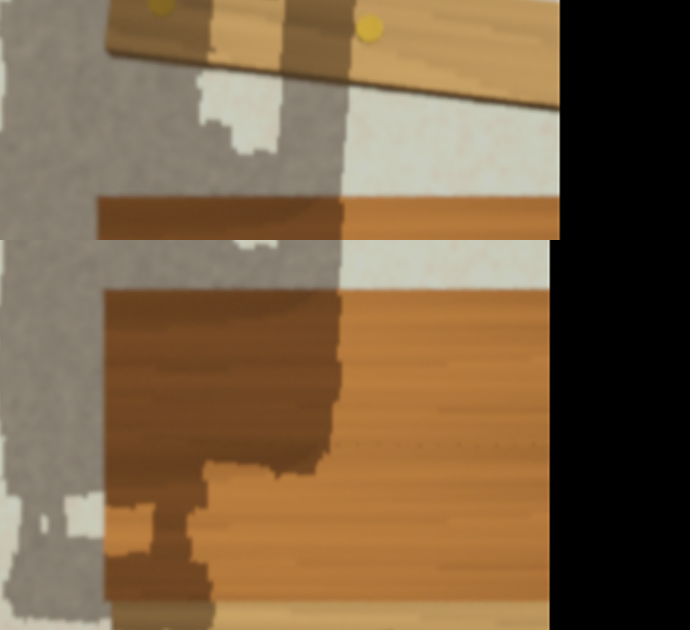

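Both boards are home with their ends aligned at jig y −25, and W is about 50.2 mm. That keeps yellow (jams at about 154 mm, or 85 % of its length). Now to the yellow wedge.

Emit:
move_arm(
  increments=[
    {"xyz": [0,0,-20],"roll": 0.1214,"grip": 100},
    {"xyz": [0,0,0],"roll": 0.1214,"grip": 100},
    {"xyz": [0,0,0],"roll": 0.1214,"grip": 100},
    {"xyz": [0,0,0],"roll": 0.1214,"grip": 100},
    {"xyz": [0,0,0],"roll": 0.1214,"grip": 100},
  ],
)

```text
time_s: 14.93
position: [0.6192, 0.1433, 0.1576]
tcp_rot: [[0.508, 0.862, -0.004], [0.862, -0.508, 0.0], [-0.002, -0.004, -1.0]]
force: [-0.2, -0.2, -0.2]
opening: 0.798
grasp_force: 0.0
```

Emit:
move_arm(
  increments=[
    {"xyz": [0,0,0],"roll": 0.1214,"grip": 100},
    {"xyz": [0,0,0],"roll": 0.1214,"grip": 100},
    {"xyz": [0,0,0],"roll": 0.1214,"grip": 100},
    {"xyz": [0,0,0],"roll": 0.1214,"grip": 100},
    {"xyz": [0,0,0],"roll": 0.1214,"grip": 100},
  ],
)

```text
time_s: 15.35
position: [0.6191, 0.1433, 0.1574]
tcp_rot: [[0.908, 0.418, -0.005], [0.418, -0.908, 0.0], [-0.004, -0.002, -1.0]]
force: [0.3, -0.9, -0.1]
opening: 0.994
grasp_force: 0.0
```

Emit:
move_arm(
  increments=[
    {"xyz": [0,0,0],"roll": 0.1214,"grip": 100},
    {"xyz": [0,0,0],"roll": 0.1214,"grip": 100},
    {"xyz": [0,0,0],"roll": 0.1214,"grip": 100},
    {"xyz": [0,0,0],"roll": 0.1214,"grip": 100},
    {"xyz": [-9.4,37.7,0],"roll": 0,"grip": 100},
  ],
)

```text
time_s: 15.77
position: [0.61, 0.1109, 0.1578]
tcp_rot: [[0.999, -0.048, -0.0], [-0.048, -0.999, 0.003], [-0.0, -0.003, -1.0]]
force: [1.2, -0.6, -0.2]
opening: 0.995
grasp_force: 0.0
```

Emit:
move_arm(
  increments=[
    {"xyz": [-9.4,37.7,0],"roll": 0,"grip": 100},
    {"xyz": [-9.4,37.7,0],"roll": 0,"grip": 100},
    {"xyz": [-9.4,37.7,0],"roll": 0,"grip": 100},
    {"xyz": [-9.4,37.7,0],"roll": 0,"grip": 100},
    {"xyz": [-9.4,37.7,0],"roll": 0,"grip": 100},
  ],
)

```text
time_s: 16.18
position: [0.5513, -0.0809, 0.1579]
tcp_rot: [[0.999, -0.048, -0.004], [-0.048, -0.999, 0.002], [-0.004, -0.002, -1.0]]
force: [1.1, -0.5, -0.3]
opening: 1.0
grasp_force: 0.0
```

Emit:
move_arm(
  increments=[
    {"xyz": [-9.4,37.7,0],"roll": 0,"grip": 100},
    {"xyz": [-9.4,37.7,0],"roll": 0,"grip": 100},
    {"xyz": [-9.4,37.7,0],"roll": 0,"grip": 100},
    {"xyz": [-9.4,37.7,0],"roll": 0,"grip": 100},
    {"xyz": [-9.4,37.7,0],"roll": 0,"grip": 100},
  ],
)

```text
time_s: 16.6
position: [0.4954, -0.2667, 0.1579]
tcp_rot: [[0.999, -0.049, -0.003], [-0.049, -0.999, 0.003], [-0.003, -0.003, -1.0]]
force: [0.9, -0.7, 0.5]
opening: 1.002
grasp_force: 0.0
```

Emit:
move_arm(
  increments=[
    {"xyz": [-9.4,37.7,0],"roll": 0,"grip": 100},
    {"xyz": [0,0,0],"roll": 0,"grip": 100},
    {"xyz": [0,0,0],"roll": 0,"grip": 100},
  ],
)

```text
time_s: 16.85
position: [0.4846, -0.3046, 0.158]
tcp_rot: [[0.999, -0.053, -0.002], [-0.053, -0.999, 0.003], [-0.002, -0.003, -1.0]]
force: [0.0, -0.6, 0.0]
opening: 1.002
grasp_force: 0.0
```

```bash
python3 - <<'E'
from h import *
s=bot.read_state(); p,d=bot.capture('wrist'); c=cam('wrist',s); print(st()); cv2.imwrite('pics/w7.png',p[:,:,::-1])
from scipy.optimize import minimize
def shape(par,t):  # wedge outline in world mm
    x,y,a=par; m=t+11.25; h=m/2
    V=np.array([[h,-90],[h,90],[h-t,90],[h-t-22.5,-90]]); # x, y wedge frame; straight side +x
    ca,sa=np.cos(a),np.sin(a); return np.array([x,y])+V@np.array([[ca,sa],[-sa,ca]])
for l,t in [('wedge_yellow_center',31),('wedge_blue_center',38),('wedge_red_center',24)]:
    for r in bot.trace(l,'wrist')[:1]:
        R,w=rect(r['mask'],.022,c); w=w*1000
        f=lambda par:np.mean([min(abs(cv2.pointPolygonTest(shape(par,t).astype(np.float32),tuple(map(float,v)),True)),8)**2 for v in w[::3]])
        best=min((minimize(f,[R[0],R[1],np.radians(R[4]-90+dd)],method='Nelder-Mead',options=dict(initial_simplex=[[R[0],R[1],np.radians(R[4]-90+dd)],[R[0]+8,R[1],np.radians(R[4]-90+dd)],[R[0],R[1]+8,np.radians(R[4]-90+dd)],[R[0],R[1],np.radians(R[4]-85+dd)]])) for dd in(-4,4)),key=lambda z:z.fun)
        print(l,round(r['conf'],2),R,'fit xy, +y-axis yaw',q([best.x[0],best.x[1],np.degrees(best.x[2])+90]),'rms',best.fun**.5)
E
```

```text
t16.90 p[484.83, -302.77, 158.09] yaw -2.90 F[0.81, 0.58, 0.0] op0.996 g0.0 J[-43.2, 30.96, 93.31, 0.05, 55.97, 49.67]
wedge_yellow_center 0.86 [ 514.3 -311.2  183.5   51.6   -9.4] fit xy, +y-axis yaw [515.31, -309.8, -4.54] rms 0.809602076901686
wedge_blue_center 0.86 [ 525.2 -211.6  184.1   64.2   -0.7] fit xy, +y-axis yaw [527.54, -209.1, 4.45] rms 2.102340751447984
wedge_red_center 0.86 [ 534.4 -414.   182.8   51.3    1.3] fit xy, +y-axis yaw [535.31, -415.45, 3.35] rms 2.8064102262024746
```

View pics/w7.png

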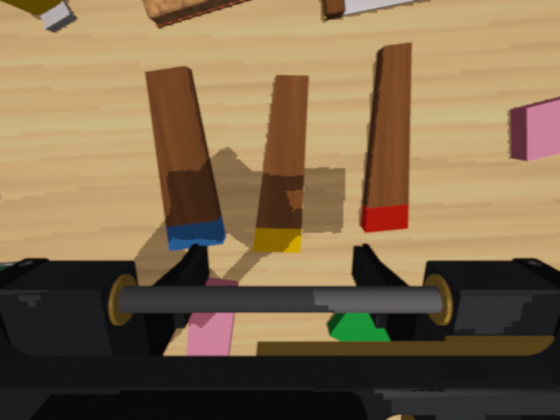

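The wrist view shows the yellow wedge at (282,163), its straight side on the right, with blue and red clear on either side. I'll descend to grip it near its thick end.

Emit:
move_arm(
  increments=[
    {"xyz": [0,0,0],"roll": 0.091,"grip": 80},
    {"xyz": [-3.9,2.6,38],"roll": 0,"grip": 80},
    {"xyz": [0,0,38],"roll": 0,"grip": 80},
    {"xyz": [0,0,34],"roll": 0,"grip": 80},
    {"xyz": [0,0,0],"roll": 0,"grip": 80},
  ],
)

```text
time_s: 17.47
position: [0.4784, -0.2999, 0.0436]
tcp_rot: [[0.991, -0.137, -0.011], [-0.136, -0.991, 0.01], [-0.012, -0.009, -1.0]]
force: [-1.5, 1.3, 0.3]
opening: 0.815
grasp_force: 0.0
```

Emit:
move_arm(
  increments=[
    {"xyz": [0,0,0],"roll": 0,"grip": 80},
    {"xyz": [0,0,0],"roll": 0,"grip": 80},
  ],
)

```text
time_s: 17.63
position: [0.4831, -0.305, 0.0512]
tcp_rot: [[0.991, -0.137, 0.001], [-0.137, -0.991, -0.001], [0.002, 0.001, -1.0]]
force: [0.5, -0.6, 0.8]
opening: 0.804
grasp_force: 0.0
```

```bash
python3 -c "
from h import *
print(st())"
```

```text
t17.63 p[483.05, -304.97, 51.15] yaw -7.89 F[0.45, -0.6, 0.77] op0.804 g0.0 J[-43.47, 40.27, 97.35, 0.01, 42.27, 54.42]
```

Emit:
move_arm(
  increments=[
    {"xyz": [0,0,25],"roll": 0,"grip": 80},
    {"xyz": [0,0,17],"roll": 0,"grip": 80},
    {"xyz": [0,0,7],"roll": 0,"grip": 80},
    {"xyz": [0,0,0],"roll": 0,"grip": 80},
    {"xyz": [0,0,0],"roll": 0,"grip": 80},
  ],
)

```text
time_s: 18.05
position: [0.4829, -0.3059, 0.0026]
tcp_rot: [[0.99, -0.139, 0.002], [-0.139, -0.99, -0.002], [0.002, 0.002, -1.0]]
force: [0.1, 0.1, 0.2]
opening: 0.802
grasp_force: 0.0
```

Emit:
move_arm(
  increments=[
    {"xyz": [0,0,0],"roll": 0,"grip": 20},
    {"xyz": [0,0,0],"roll": 0,"grip": 20},
    {"xyz": [0,0,0],"roll": 0,"grip": 20},
    {"xyz": [0,0,0],"roll": 0,"grip": 20},
    {"xyz": [0,0,0],"roll": 0,"grip": 20},
  ],
)

```text
time_s: 18.47
position: [0.4821, -0.3053, 0.0014]
tcp_rot: [[0.99, -0.139, 0.001], [-0.139, -0.99, -0.0], [0.001, 0.0, -1.0]]
force: [0.8, -0.1, 2.6]
opening: 0.532
grasp_force: 29.9
```

Emit:
move_arm(
  increments=[
    {"xyz": [0,0,0],"roll": 0,"grip": 20},
    {"xyz": [0,0,0],"roll": 0,"grip": 20},
    {"xyz": [0,0,0],"roll": 0,"grip": 20},
  ],
)

```text
time_s: 18.72
position: [0.4821, -0.3053, 0.0014]
tcp_rot: [[0.99, -0.139, 0.0], [-0.139, -0.99, -0.0], [0.0, 0.0, -1.0]]
force: [-0.9, -0.0, 5.5]
opening: 0.535
grasp_force: 29.9
```

```bash
python3 -c "
from h import *
print(st())"
```

```text
t18.72 p[482.08, -305.32, 1.43] yaw -7.98 F[-0.9, -0.03, 5.52] op0.535 g29.9 J[-43.57, 45.13, 98.14, 0.0, 36.7, 54.41]
```

Emit:
move_arm(
  increments=[
    {"xyz": [0,0,-25],"roll": 0,"grip": 20},
    {"xyz": [0,0,-38],"roll": 0,"grip": 20},
    {"xyz": [0,0,-38],"roll": 0,"grip": 20},
    {"xyz": [0,0,0],"roll": -0.1234,"grip": 20},
    {"xyz": [0,0,0],"roll": -0.1234,"grip": 20},
  ],
)

```text
time_s: 19.13
position: [0.4832, -0.3065, 0.1044]
tcp_rot: [[0.994, 0.113, 0.004], [0.113, -0.994, -0.004], [0.004, 0.004, -1.0]]
force: [0.1, 0.7, -1.8]
opening: 0.537
grasp_force: 29.9
```

Emit:
move_arm(
  increments=[
    {"xyz": [0,0,0],"roll": -0.1234,"grip": 20},
    {"xyz": [0,0,0],"roll": -0.1234,"grip": 20},
    {"xyz": [0,0,0],"roll": -0.1234,"grip": 20},
    {"xyz": [0,0,0],"roll": -0.1234,"grip": 20},
    {"xyz": [0,0,0],"roll": -0.1234,"grip": 20},
  ],
)

```text
time_s: 19.55
position: [0.4814, -0.3049, 0.1013]
tcp_rot: [[0.745, 0.667, -0.001], [0.667, -0.745, 0.001], [-0.0, -0.001, -1.0]]
force: [0.1, 0.5, -1.5]
opening: 0.536
grasp_force: 29.9
```

Emit:
move_arm(
  increments=[
    {"xyz": [0,0,0],"roll": -0.1234,"grip": 20},
    {"xyz": [0,0,0],"roll": -0.1234,"grip": 20},
    {"xyz": [0,0,0],"roll": -0.1234,"grip": 20},
    {"xyz": [0,0,0],"roll": -0.1234,"grip": 20},
    {"xyz": [0,0,0],"roll": -0.1234,"grip": 20},
  ],
)

```text
time_s: 19.97
position: [0.4814, -0.3049, 0.1012]
tcp_rot: [[0.221, 0.975, -0.001], [0.975, -0.221, 0.001], [0.001, -0.001, -1.0]]
force: [-0.1, 0.2, -1.9]
opening: 0.53
grasp_force: 29.9
```

Emit:
move_arm(
  increments=[
    {"xyz": [0,0,0],"roll": -0.1234,"grip": 20},
    {"xyz": [0,0,0],"roll": -0.1234,"grip": 20},
    {"xyz": [36.7,7.8,0],"roll": 0,"grip": 20},
    {"xyz": [36.7,7.8,0],"roll": 0,"grip": 20},
    {"xyz": [36.7,7.8,0],"roll": 0,"grip": 20},
  ],
)

```text
time_s: 20.38
position: [0.5029, -0.194, 0.1012]
tcp_rot: [[-0.015, 1.0, -0.001], [1.0, 0.015, 0.001], [0.001, -0.001, -1.0]]
force: [0.6, 0.8, -2.4]
opening: 0.537
grasp_force: 29.9
```

Emit:
move_arm(
  increments=[
    {"xyz": [36.7,7.8,0],"roll": 0,"grip": 20},
    {"xyz": [36.7,7.8,0],"roll": 0,"grip": 20},
    {"xyz": [36.7,7.8,0],"roll": 0,"grip": 20},
    {"xyz": [36.7,7.8,0],"roll": 0,"grip": 20},
    {"xyz": [36.7,7.8,0],"roll": 0,"grip": 20},
  ],
)

```text
time_s: 20.8
position: [0.5388, -0.0087, 0.1014]
tcp_rot: [[-0.017, 1.0, -0.001], [1.0, 0.017, 0.0], [0.0, -0.001, -1.0]]
force: [0.4, 0.4, -1.7]
opening: 0.532
grasp_force: 29.9
```

Emit:
move_arm(
  increments=[
    {"xyz": [36.7,7.8,0],"roll": 0,"grip": 20},
    {"xyz": [36.7,7.8,0],"roll": 0,"grip": 20},
    {"xyz": [36.7,7.8,0],"roll": 0,"grip": 20},
    {"xyz": [36.7,7.8,0],"roll": 0,"grip": 20},
    {"xyz": [0,0,30],"roll": 0,"grip": 20},
  ],
)

```text
time_s: 21.22
position: [0.5734, 0.1437, 0.0761]
tcp_rot: [[-0.023, 1.0, 0.015], [1.0, 0.023, 0.003], [0.003, 0.015, -1.0]]
force: [1.8, -1.6, -1.1]
opening: 0.537
grasp_force: 29.9
```

Emit:
move_arm(
  increments=[
    {"xyz": [0,0,10],"roll": 0,"grip": 20},
    {"xyz": [0,0,0],"roll": 0,"grip": 20},
    {"xyz": [0,0,0],"roll": 0,"grip": 20},
    {"xyz": [0,0,0],"roll": 0,"grip": 20},
  ],
)

```text
time_s: 21.55
position: [0.5678, 0.1355, 0.0621]
tcp_rot: [[-0.016, 1.0, -0.0], [1.0, 0.016, -0.0], [-0.0, -0.0, -1.0]]
force: [0.3, -0.7, -0.8]
opening: 0.535
grasp_force: 29.9
```

```bash
python3 - <<'E'
from rec import *
s=bot.read_state(); p,d=bot.capture('wrist'); c=cam('wrist',s); print(st()); z=s['position'][2]
P=s['position'][:2]*1e3-[593.95,187.87]; t=np.radians(4.6); print(q([P[0]*np.cos(t)+P[1]*np.sin(t),-P[0]*np.sin(t)+P[1]*np.cos(t)]))
o=(.59395,.18787)
A=rectify(p,c,o,4.6,z+.0206,-80,20,-80,120,3); B=rectify(p,c,o,4.6,.033,-80,20,-80,120,3)
cv2.imwrite('pics/rec8.png',np.vstack([A,B])[:,:,::-1])
k=3
for y in range(0,80,15):
    gr=np.abs(np.gradient(cv2.GaussianBlur(A,(5,5),0)[:,int((y-4+80)*k):int((y+4+80)*k)].astype(float).mean(1),axis=0)).sum(1)
    print(y,[(round(i/k-80,1),int(gr[i])) for i in range(6,290) if gr[i]==gr[max(0,i-5):i+6].max() and gr[i]>8])
E
```

```text
t21.60 p[568.22, 135.49, 62.51] yaw 90.89 F[0.39, 0.41, -1.76] op0.541 g29.9 J[2.46, 39.86, 95.12, -0.01, 44.98, 1.58]
[-30.24, -50.08]
0 [(-69.3, 21), (-47.3, 27), (-7.3, 17), (14.7, 19)]
15 [(-75.0, 46), (-67.3, 28), (-58.7, 27), (-45.7, 27), (-7.3, 17), (-3.7, 31)]
30 [(-75.3, 10), (-65.7, 22), (-43.7, 30), (-7.3, 15), (0.3, 32)]
45 [(-63.7, 26), (-42.0, 49), (-7.3, 30)]
60 [(-62.0, 30), (-40.0, 51), (-7.3, 29)]
75 [(-60.0, 32), (-38.7, 14), (-34.0, 44), (-10.7, 59)]
```

View pics/rec8.png

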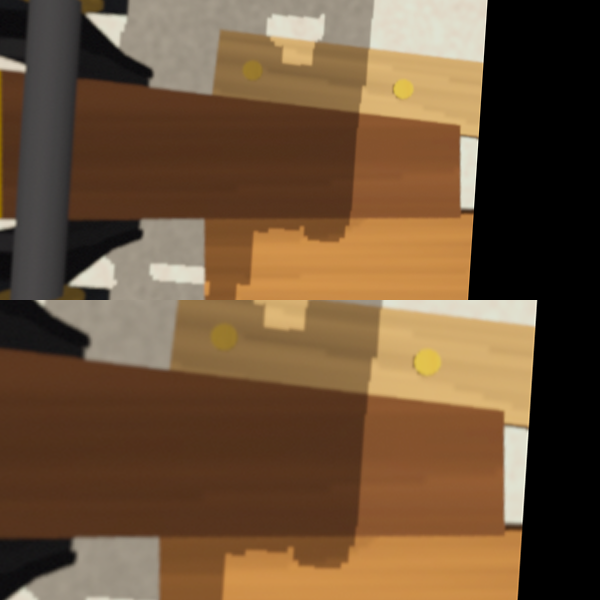

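The wedge's straight side is parallel to the board at jig x −7.3, the slanted side is about 3.5 mm off the batten, and the thin end is at y 73. It's clear to lower.

Emit:
move_arm(
  increments=[
    {"xyz": [0,0,18],"roll": 0,"grip": 20},
    {"xyz": [0,0,14],"roll": 0,"grip": 20},
    {"xyz": [0,0,8],"roll": 0,"grip": 20},
    {"xyz": [0,0,2],"roll": 0,"grip": 20},
    {"xyz": [0,0,0],"roll": 0,"grip": 20},
  ],
)

```text
time_s: 22.02
position: [0.5678, 0.1362, 0.0199]
tcp_rot: [[-0.016, 1.0, -0.0], [1.0, 0.016, 0.0], [0.0, -0.0, -1.0]]
force: [0.3, -0.0, -0.5]
opening: 0.535
grasp_force: 29.9
```

Emit:
move_arm(
  increments=[
    {"xyz": [0,0,1.5],"roll": 0,"grip": 20},
    {"xyz": [0,0,1],"roll": 0,"grip": 20},
    {"xyz": [0,0,0],"roll": 0,"grip": 20},
  ],
)

```text
time_s: 22.27
position: [0.5682, 0.1368, 0.0179]
tcp_rot: [[-0.017, 1.0, 0.001], [1.0, 0.017, 0.0], [0.0, 0.001, -1.0]]
force: [0.4, 0.5, -0.7]
opening: 0.536
grasp_force: 29.9
```

```bash
python3 -c "
from h import *
print(st())"
```

```text
t22.27 p[568.23, 136.78, 17.95] yaw 91.00 F[0.35, 0.51, -0.7] op0.536 g29.9 J[2.59, 44.06, 95.91, 0.0, 39.96, 1.59]
```

Emit:
move_arm(
  increments=[
    {"xyz": [0,1.5,0.7],"roll": 0,"grip": 20},
    {"xyz": [0,1.5,0],"roll": 0,"grip": 20},
    {"xyz": [0,0,0],"roll": 0,"grip": 20},
    {"xyz": [0,0,0],"roll": 0,"grip": 85},
    {"xyz": [0,0,0],"roll": 0,"grip": 85},
  ],
)

```text
time_s: 22.68
position: [0.5712, 0.137, 0.0172]
tcp_rot: [[-0.018, 1.0, 0.001], [1.0, 0.018, 0.0], [0.0, 0.001, -1.0]]
force: [-1.0, -0.3, 0.3]
opening: 0.619
grasp_force: 0.0
```

Emit:
move_arm(
  increments=[
    {"xyz": [0,0,0],"roll": 0,"grip": 85},
    {"xyz": [0,0,0],"roll": 0,"grip": 85},
    {"xyz": [0,0,-25],"roll": 0,"grip": 85},
    {"xyz": [0,0,-20],"roll": 0,"grip": 85},
    {"xyz": [-38,0,0],"roll": -0.063,"grip": 0},
  ],
)

```text
time_s: 23.1
position: [0.5743, 0.1037, 0.0651]
tcp_rot: [[-0.087, 0.996, 0.008], [0.996, 0.087, 0.002], [0.001, 0.008, -1.0]]
force: [0.9, -1.5, -0.3]
opening: 0.814
grasp_force: 0.0
```

Emit:
move_arm(
  increments=[
    {"xyz": [-38,0,0],"roll": 0,"grip": 0},
    {"xyz": [-2,0,0],"roll": 0,"grip": 0},
    {"xyz": [0,0,0],"roll": 0,"grip": 0},
    {"xyz": [0,0,0],"roll": 0,"grip": 0},
    {"xyz": [0,0,0],"roll": 0,"grip": 0},
  ],
)

```text
time_s: 23.52
position: [0.5743, 0.0598, 0.0614]
tcp_rot: [[-0.081, 0.997, -0.001], [0.997, 0.081, 0.0], [0.0, -0.001, -1.0]]
force: [-0.0, 0.0, -0.3]
opening: 0.487
grasp_force: 0.0
```

Emit:
move_arm(
  increments=[
    {"xyz": [0,0,0],"roll": 0,"grip": 0},
    {"xyz": [0,0,0],"roll": 0,"grip": 0},
    {"xyz": [0,0,0],"roll": 0,"grip": 0},
    {"xyz": [0,0,0],"roll": 0,"grip": 0},
    {"xyz": [0,0,0],"roll": 0,"grip": 0},
  ],
)

```text
time_s: 23.93
position: [0.5746, 0.0594, 0.0616]
tcp_rot: [[-0.081, 0.997, -0.0], [0.997, 0.081, 0.0], [0.0, -0.0, -1.0]]
force: [0.5, -0.2, 0.2]
opening: 0.1
grasp_force: 0.0
```

```bash
python3 - <<'E'
from rec import *
s=bot.read_state(); p,d=bot.capture('wrist'); c=cam('wrist',s); print(st()); z=s['position'][2]
P=s['position'][:2]*1e3-[593.95,187.87]; t=np.radians(4.6); print(q([P[0]*np.cos(t)+P[1]*np.sin(t),-P[0]*np.sin(t)+P[1]*np.cos(t)]))
A=rectify(p,c,(.59395,.18787),4.6,.038,-90,30,-125,60,3); k=3
for y in range(-85,40,20):
    gr=np.abs(np.gradient(cv2.GaussianBlur(A,(5,5),0)[:,int((y-4+125)*k):int((y+4+125)*k)].astype(float).mean(1),axis=0)).sum(1)
    print(y,[(round(i/k-90,1),int(gr[i])) for i in range(6,350) if gr[i]==gr[max(0,i-5):i+6].max() and gr[i]>8])
gr=np.abs(np.gradient(cv2.GaussianBlur(A,(5,5),0)[40*k:80*k].astype(float).mean(0),axis=0)).sum(1)
print('end',[(round(i/k-125,1),int(gr[i])) for i in range(6,150) if gr[i]==gr[max(0,i-5):i+6].max() and gr[i]>8])
E
```

```text
t23.98 p[574.56, 59.28, 61.62] yaw 94.64 F[-0.42, 0.11, -0.21] op0.059 g0.0 J[-5.19, 39.62, 96.08, 0.0, 44.3, -9.83]
[-29.63, -126.5]
-85 [(-56.3, 24), (-5.7, 25)]
-65 [(-87.7, 40), (-64.3, 36), (-54.0, 41), (-5.7, 44), (4.0, 38)]
-45 [(-84.3, 29), (-76.7, 9), (-68.3, 9), (-51.7, 42), (-6.0, 46), (4.0, 9), (9.0, 13)]
-25 [(-49.3, 57), (-6.3, 10), (-4.0, 23)]
-5 [(-82.7, 25), (-63.0, 8), (-47.0, 59), (-4.0, 46)]
15 [(-80.3, 20), (-46.3, 50), (-3.7, 35)]
35 []
end [(-105.7, 26), (-77.7, 30)]
```

Emit:
move_arm(
  increments=[
    {"xyz": [0,0,15],"roll": 0,"grip": 0},
    {"xyz": [0,0,15],"roll": 0,"grip": 0},
    {"xyz": [0,0,6],"roll": 0,"grip": 0},
    {"xyz": [0,0,0],"roll": 0,"grip": 0},
    {"xyz": [6,0,0],"roll": 0,"grip": 0},
  ],
)

```text
time_s: 24.4
position: [0.5743, 0.0643, 0.0255]
tcp_rot: [[-0.079, 0.997, -0.0], [0.997, 0.079, -0.0], [-0.0, -0.0, -1.0]]
force: [-0.1, -0.8, 0.4]
opening: 0.004
grasp_force: 0.0
```

Emit:
move_arm(
  increments=[
    {"xyz": [6,0,0],"roll": 0,"grip": 0},
    {"xyz": [6,0,0],"roll": 0,"grip": 0},
    {"xyz": [6,0,0],"roll": 0,"grip": 0},
    {"xyz": [6,0,0],"roll": 0,"grip": 0},
    {"xyz": [6,0,0],"roll": 0,"grip": 0},
  ],
)

```text
time_s: 24.82
position: [0.572, 0.0955, 0.0262]
tcp_rot: [[-0.081, 0.997, 0.001], [0.997, 0.081, -0.0], [-0.0, 0.001, -1.0]]
force: [0.5, -2.0, 1.4]
opening: 0.0
grasp_force: 0.9
```

Emit:
move_arm(
  increments=[
    {"xyz": [4,0,0],"roll": 0,"grip": 0},
    {"xyz": [4,0,0],"roll": 0,"grip": 0},
    {"xyz": [4,0,0],"roll": 0,"grip": 0},
    {"xyz": [3,0,0],"roll": 0,"grip": 0},
    {"xyz": [0,0,0],"roll": 0,"grip": 0},
  ],
)

```text
time_s: 25.23
position: [0.571, 0.1103, 0.0258]
tcp_rot: [[-0.081, 0.997, 0.001], [0.997, 0.081, 0.0], [0.0, 0.001, -1.0]]
force: [-0.5, 0.1, -0.4]
opening: 0.005
grasp_force: 0.2
```

```bash
cat > j.py <<'E'
from h import *
print(st()); s=bot.read_state()
P=s['position'][:2]*1e3-[593.95,187.87]; t=np.radians(4.6); print(q([P[0]*np.cos(t)+P[1]*np.sin(t),-P[0]*np.sin(t)+P[1]*np.cos(t)]))
E
python3 j.py
```

```text
t25.23 p[570.96, 110.29, 25.84] yaw 94.63 F[-0.45, 0.12, -0.42] op0.005 g0.2 J[-0.08, 43.17, 96.24, 0.01, 40.52, -4.72]
[-29.14, -75.48]
```

Emit:
move_arm(
  increments=[
    {"xyz": [3,0,0],"roll": 0,"grip": 0},
    {"xyz": [2.5,0,0],"roll": 0,"grip": 0},
    {"xyz": [2,0,0],"roll": 0,"grip": 0},
    {"xyz": [2,0,0],"roll": 0,"grip": 0},
    {"xyz": [0,0,0],"roll": 0,"grip": 0},
  ],
)

```text
time_s: 25.65
position: [0.5712, 0.1187, 0.0259]
tcp_rot: [[-0.081, 0.997, 0.003], [0.997, 0.081, -0.001], [-0.001, 0.003, -1.0]]
force: [4.2, -4.9, 0.3]
opening: 0.004
grasp_force: 2.5
```

Emit:
move_arm(
  increments=[
    {"xyz": [1.5,0,0],"roll": 0,"grip": 0},
    {"xyz": [1.5,0,0],"roll": 0,"grip": 0},
    {"xyz": [1.5,0,0],"roll": 0,"grip": 0},
    {"xyz": [1.5,0,0],"roll": 0,"grip": 0},
    {"xyz": [0,0,0],"roll": 0,"grip": 0},
  ],
)

```text
time_s: 26.07
position: [0.5712, 0.1194, 0.026]
tcp_rot: [[-0.086, 0.996, 0.003], [0.996, 0.086, -0.009], [-0.009, 0.002, -1.0]]
force: [2.6, -23.4, 0.4]
opening: 0.004
grasp_force: 11.4
```

```bash
python3 j.py
```

```text
t26.07 p[571.24, 119.4, 25.96] yaw 94.92 F[2.6, -23.44, 0.36] op0.004 g11.4 J[1.12, 43.26, 95.91, -0.8, 40.69, -3.19]
[-28.13, -66.43]
```

It jammed at 23 N with about 149 mm inside. I'll back off and check.

Emit:
move_arm(
  increments=[
    {"xyz": [0,0,0],"roll": 0,"grip": 0},
    {"xyz": [0,0,0],"roll": 0,"grip": 0},
    {"xyz": [-8,0,0],"roll": 0,"grip": 0},
    {"xyz": [-10,0,0],"roll": 0,"grip": 0},
    {"xyz": [0,0,-36],"roll": 0,"grip": 0},
  ],
)

```text
time_s: 26.48
position: [0.5644, 0.1062, 0.0549]
tcp_rot: [[-0.078, 0.997, -0.018], [0.997, 0.078, 0.001], [0.002, -0.018, -1.0]]
force: [-0.9, -0.1, -0.9]
opening: 0.006
grasp_force: 0.0
```

Emit:
move_arm(
  increments=[
    {"xyz": [0,0,-38],"roll": 0,"grip": 0},
    {"xyz": [0,0,-38],"roll": 0,"grip": 0},
    {"xyz": [0,0,0],"roll": 0,"grip": 0},
    {"xyz": [0,0,0],"roll": 0,"grip": 0},
    {"xyz": [0,0,0],"roll": 0,"grip": 0},
  ],
)

```text
time_s: 26.9
position: [0.5692, 0.1078, 0.1371]
tcp_rot: [[-0.081, 0.997, -0.003], [0.997, 0.081, 0.001], [0.001, -0.002, -1.0]]
force: [-0.1, -0.3, 0.7]
opening: 0.005
grasp_force: 0.0
```

```bash
python3 - <<'E'
from rec import *
s=bot.read_state(); p,d=bot.capture('wrist'); c=cam('wrist',s); print(st())
A=rectify(p,c,(.59395,.18787),4.6,.038,-80,110,-90,180,2.5)
cv2.imwrite('pics/rec9.png',A[:,:,::-1])
E
```

```text
t26.95 p[568.8, 107.74, 136.25] yaw 94.62 F[-0.16, 0.25, -0.22] op0.003 g0.0 J[-0.35, 33.21, 93.23, 0.04, 53.8, -4.99]
```

View pics/rec9.png

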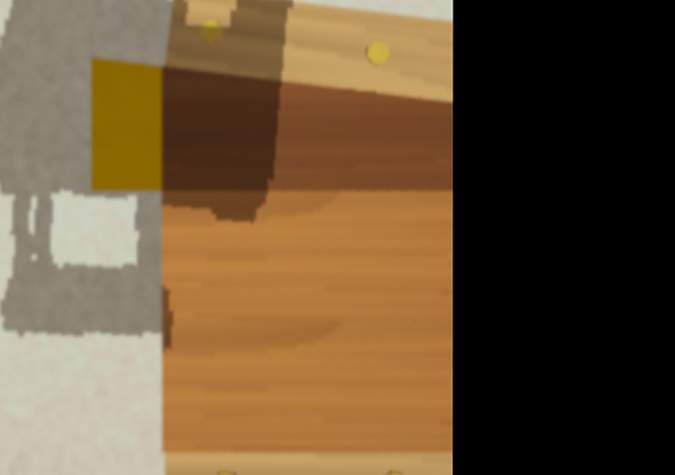

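The yellow wedge is jammed with its thick end at jig y −53, so about 152 mm is inside. It's flush to the board, there's no gap at the joint, and both board ends are at −25. Handing in.

```bash
python3 -c "
from rig import bot
print(bot.hand_in())"
```

```text
the job is handed in; nothing more can be done
None
```

The job is handed in at about 27 s: both boards are home against the fence with no visible gap. I chose the yellow wedge because the slot measured about 50 mm at the mouth. It is jammed about 150 mm of its 180 mm into the slot, and the last push reached 23 N. By my measurement, blue would also just have passed the half-length rule, at roughly 93–98 mm. I did not take a last look at the red and blue wedges or the other tools, but nothing was seen to touch them.

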